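Lever open a specimen case with the angled spatula

ROBOT

A 6-joint arm with a two-finger parallel gripper is mounted at the origin on the work surface. World frame = base frame: x ahead of the robot, y to its left, z up, the work surface at z = 0. Lengths are in mm, angles in rad, forces in N, time in s.
With the tool pointing down it reaches from about 300 to 850 mm from the base axis. Payload 4.2 kg.
Tool frame: the origin (TCP) lies midway between the tips of the shut fingers; the grasp point (between the pads) lies 19 mm behind it; z points along the fingers, y is the line along which they close (so a half turn about z gives the same grasp; the last joint's range is limited). The gripper opens to 91 mm and grips with 3 to 60 N. Pads are 32 mm wide; open, the fingers measure 118 mm over their backs; the gripper's body (76 mm by 178 mm) begins 60 mm behind the grasp point.
Start: joints at [1.099, 0.32, 1.565, -0, 1.257, -0.02], TCP at [251.041, 517.321, 213.976] pointing down, gripper open.
Joint ranges: [-3.11, 3.11], [-0.84, 2.01], [0.21, 2.61], [-1.34, 4.49], [0.05, 2.63], [-2.56, 2.56]. Speed limits (rad/s): [2.57, 2.57, 3.14, 3.14, 3.14, 3.14].

INTERFACE

Orientations are given as a rotation vector (axis times angle).
In Python, from workcell import arm gives the robot as it stands. The module is installed in compiled form; this text tells all that it offers.
- The arm moves only by the tool arm_command, never from a script. Its argument "moves" is a list that holds one entry, the list of rows, each a list of 7 numbers: the shift along the tool's x, y, z in units of 30 cm (1.0 is 30 cm), then the turn, a rotation vector about the tool's x, y, z in units of pi/2 rad (1.0 is pi/2 rad), then the closure, from -1 (fully open) to 1 (shut). In form: [[[x, y, z, rx, ry, rz, gripper], ...]]. A call has exactly 10 rows; each row is the pose to reach, as a shift and turn from the pose commanded when the call began, along the tool's axes at that moment; what a row does not reach only later rows make up. A row lasts 1/12 s, in which the tool goes at most 41.7 mm and 7.16 degrees, less where a joint would pass 70% of its speed; a pose out of reach is approached as far as the arm can. A call with a number of a shift or a turn outside -1 to 1 is refused whole. A call with a gripper value outside its range is refused whole. The fingers move at their own pace and stop on an object; "squeeze" is the grip in N (left out, the last holds). Time passes only in rows, so rows that repeat a pose let the fingers close, or fill a call up. It gives the time, the measured TCP pose, the force, the opening and the grip force at its end, in the units of the state.
- arm.get_state(): the state, without advancing time (a new reading comes with each control period).
- arm.camera(name): name is "scene" or "top"; returns a dict with "img" (480x640x3 uint8, red, green, blue), "fx", "fy", "cx", "cy" (pixels), "view" (4x4, takes a point from world to camera coordinates). Camera axes: x right, y down, z forward; pixel columns grow to the right and rows downward; lengths in mm; the calibration is good to about 2 mm. A picture is of the moment at which its call begins. There is no depth.
- arm.finish_job(): hands the job in; it is judged then, once.
Trained networks look in a picture, given as the dict that the camera call returned (one of the last four; its "shot" number tells which), for a name from the list of things; names that differ only in an ending like _2 or _b are one class to them, and where a whole thing is asked for, a point or a joint stands for the part that bears it (a point fixed in the world has none). Each returns a list of dicts, best first, with "score" (0 to 1); they miss things now and then, are a little off and sometimes report something else, mostly with a low value. They report only what shows in the picture. A call takes as long as a camera call.
- arm.silhouettes(picture, name): "mask" (480x640 bool, what is visible of it) and "extent" ([centre column, centre row, width, height] in pixels, round what is visible of it).
The state is a dict: "time": time; "qpos": joint angles; "joint_vel": joint speeds; "tau": joint torques, N m; "eef_pos": TCP position; "ee_rot": TCP orientation; "ft_force": force on the tool from outside, world axes, zero at the start; "wrist_torque": the same for the moment, N m; "opening": finger opening in mm; "grip_force": force on a finger pad.
Only numpy, scipy, OpenCV 4.12 (cv2) and the standard library are available. Lean on these libraries where they do the work, as an engineer would, in place of code of your own. Each camera call takes 0.05 s, during which the arm holds its last target. There are 200 camera calls.

TASK

Lift the angled spatula up and off its hook, slip its thin bent blade into the slot under the lid's front lip and lever the specimen case open; with the blade alone, ease the hinged lid over and right back to its stop, without flinging it and without touching the fossil inside or pushing the lid with the gripper. Then hang the spatula back on the hook by its eye, let go, and leave the jar, the brush and the stone slab where they are.

Things in the scene. Friction and masses are not known exactly. Their poses are not given: they have to be found in the camera images.
- spatula: Angled spatula, 169 mm tall, about 90 g, hanging upright on the stand's hook. Origin: underside of the bend, on the shank's axis; z up the handle, x along the blade (towards the stand's rod). Blade: 2 mm thick, 16 mm wide (y), 45 mm long from the origin along +x. Steel shank 4 mm (x) by 12 mm (y), z = 0 to 54 mm. Wooden handle 16 mm (x) by 18 mm (y), z = 52 to 136 mm, then a wire eye.
- spatula_grip (a point): Grip point near the handle's upper end, at (0, 0, 125) mm in the spatula's frame. Gripped here from above across y, the hook passes between the fingers and the gripper's body stays above the hook. Grip firmly (about 50 N): the lid pushes the tool round in the hand.
- spatula_eye (a point): Underside of the eye's top bar, at (2, 0, 164) mm in the spatula's frame; it rests on hook_seat when hung. The eye is a wire loop in the spatula's y-z plane, wire 5 mm thick, opening about 17 mm wide and 28 mm high (z = 136 to 164 mm), top at 169 mm.
- spatula_tip (a point): Middle of the blade's tip edge, upper face, at (45, 0, 2) mm in the spatula's frame.
- stand: Fixed tool stand: grey base 140 x 100 x 12 mm, upright steel rod 12 mm thick standing 80 mm behind (+x) the origin, 222 mm tall with its clamp block. Origin: on the bench straight below the hook's seat. The hook arm runs from the rod along the stand's -x, towards the robot.
- hook_seat (a point): Top of the hook wire at its seat, 212 mm above the bench. Wire 6 mm thick, along the stand's x. Ahead (-x) it slopes up at 45 degrees to a tip 16 mm away, whose top is 12 mm above the seat; behind, it rises 6 mm and runs level to the rod. Raise the eye 18 or 19 mm, then draw it off along -x by 30 mm or more.
- case: Fixed white plastic specimen case, 120 mm (x) by 150 mm (y), rim 50 mm high, walls 4 mm, on a thin non-slip mat. Origin: centre of its underside; its front, with the slot, faces its own -x (towards the robot), the hinge is along the rear (+x) rim. Inside, grey foam up to 16 mm above the bench carries the fossil.
- slot (a point): Centre of the pry slot at the outer face of the case's front wall: a gap 44 mm wide (y) and 7 mm high between the lowered rim (43 mm above the bench) and the lid's underside (50 mm). Blade goes in level along the case's +x; inside it is free for 60 mm at this height.
- lid (a joint): Angle of the lid: 0 closed, grows as it opens upward, stop at 1.92 rad (leaning back 20 degrees past upright). Lid: flat, 124 mm from hinge to front lip, 150 mm wide, 6 mm thick, white frame with a clear pane, about 0.08 kg. Stiff hinge: 0.08 N m of friction, stays wherever it is left. No handle.
- lid_hinge (a point): Hinge axis (along the case's y), at its middle, in the plane of the lid's underside: 60 mm behind the case's centre, 50 mm above the bench.
- lid_lip (a point): Middle of the lid's front lip, lower edge, 124 mm from the hinge; when closed it stands 4 mm proud of the front wall.
- fossil: Loose ammonite, a flat coil 50 mm across and 17 mm thick lying on the foam inside the case. Origin: centre of its underside.
- jar: Amber glass jar, 56 mm across, 85 mm tall, loose on the bench. Origin: centre of its underside.
- brush: Brush lying on the bench, 170 mm long, loose. Origin on the bench under it, x along its length.
- slab: Rough stone slab with bones in it, 190 mm across, 45 mm high, loose on the bench. Origin: centre of its underside.

How it is judged (in metres and radians):
On the way, in this order (a step that is already met when the one before it is completed fails the run):
1. the spatula is off its hook: its eye more than 60 mm from the hook's seat (distance between spatula_eye and hook_seat above 0.06 m), for 0.1 s.
2. the lid is levered open by more than 0.12 rad with the blade bearing on it (value of joint lid above 0.12 rad and contact force between spatula and lid above 0.2 N), for 0.1 s.
3. the lid is folded back, beyond 1.75 rad (value of joint lid above 1.75 rad), for 0.1 s.
At the end, for the whole second after the job is handed in: The lid stands folded back (joint beyond 1.75 rad of 1.92), the spatula hangs by its eye on the hook (eye within 25 mm of the seat, resting on the stand, within 0.3 rad of upright, swinging slower than 0.2 m/s), and the fossil lies within 5 mm of where it was (value of joint lid above 1.75 rad and distance between spatula_eye and hook_seat below 0.025 m and contact force between spatula and stand above 0.2 N and angle between spatula's own z axis and vertical below 0.3 rad and linear speed of spatula below 0.2 m/s and distance of fossil from where it was at the start of the episode below 0.005 m); the robot touches nothing.
It fails at once if the gripper or arm pushes the lid (more than 1 N) (contact force between any of the fingers, the arm and lid above 1 N).
It fails at once if the lid is flung: faster than 4 rad/s (velocity of joint lid above 4 rad/s).
It fails at once if the fossil is touched by the spatula or the gripper (contact force between any of spatula, the fingers and fossil above 0.2 N).
It fails at once if the jar, the brush or the stone slab is moved by more than 20 mm (distance of any of jar, brush, slab from where it was at the start of the episode above 0.02 m).
It also fails if it takes over 67 s, if anything falls off the work surface, if the arm or the gripper's body presses on something with over 40 N, if the wrist force passes 120 N, or if a joint passes its speed limit or range.

## Working session

There is one attempt and no reset: what is moved stays moved. The work goes in short steps, Python scripts to look and compute and a tool call to move; the robot and the scene stay as the last step left them, time stands still between calls to the robot, and variables do not carry over. Pictures are saved under pics/ and viewed, at most 10 in all, crops included, and the job is handed in when it is done.

Besides the shell and the picture viewer there is one more tool, called after "Request:" as name(argument=value, ...), one argument or row to a line, values as JSON. arm_command: Moves the arm, as the interface text tells. Shifts and turns lie within -1 to 1; 1 stands for 30 cm of shift or pi/2 rad of turn. Its arguments: {"type":"object","properties":{"moves":{"type":"array","items":{"type":"array","items":{"type":"array","items":{"type":"number","minimum":-1,"maximum":1}}}},"squeeze":{"type":"number"}},"required":["moves"]}

```bash
mkdir -p pics
cat > look.py <<'E'
from workcell import arm
import cv2,numpy as np,pickle
def shot(n):
    p=arm.camera(n); return p
E
python3 - <<'E'
from look import *
s=arm.get_state(); print({k:np.round(v,3) for k,v in s.items()})
for n in("scene","top"):
    p=arm.camera(n); cv2.imwrite(f"pics/{n}0.png",p["img"][:,:,::-1])
    print(n,p["fx"],p["cx"],p["cy"],np.round(p["view"],3).tolist())
    for k in("spatula","stand","case","lid","fossil","jar","brush","slab"):
        r=arm.silhouettes(p,k); print(k,[(round(d["score"],2),np.round(d["extent"]).tolist()) for d in r[:2]])
        if r: np.save(f"m_{n}_{k}.npy",r[0]["mask"])
    pickle.dump({k:p[k] for k in("fx","fy","cx","cy","view")},open(f"cal_{n}.pkl","wb"))
E
```

```text
{'time': np.float64(0.0), 'qpos': array([ 1.099,  0.32 ,  1.566, -0.   ,  1.257, -0.02 ]), 'joint_vel': array([-0.   , -0.   ,  0.   , -0.001,  0.   , -0.002]), 'tau': array([ 2.0000e-03, -4.1246e+01, -2.3197e+01,  7.3000e-02,  4.5000e-02,
       -0.0000e+00]), 'eef_pos': array([250.814, 516.871, 213.145]), 'ee_rot': array([-7.040e-01, -3.061e+00,  3.000e-03]), 'ft_force': array([ 0.097, -0.245, -0.263]), 'wrist_torque': array([ 0.021, -0.017,  0.007]), 'grip_force': np.float64(0.0), 'opening': np.float64(91.235)}
scene 593.5811006440221 313.828383215872 234.77149347920653 [[0.409, 0.913, -0.006, -192.01], [0.699, -0.317, -0.641, -293.203], [-0.587, 0.258, -0.767, 1917.449], [0.0, 0.0, 0.0, 1.0]]
spatula [(0.71, [386.0, 240.0, 14.0, 52.0])]
stand [(0.66, [383.0, 252.0, 55.0, 89.0]), (0.31, [448.0, 216.0, 26.0, 33.0])]
case [(0.87, [271.0, 291.0, 64.0, 63.0]), (0.41, [387.0, 239.0, 12.0, 56.0])]
lid [(0.73, [385.0, 241.0, 8.0, 50.0]), (0.69, [272.0, 286.0, 69.0, 45.0])]
fossil []
jar [(0.81, [450.0, 217.0, 28.0, 36.0]), (0.41, [387.0, 241.0, 12.0, 50.0])]
brush [(0.72, [311.0, 240.0, 17.0, 50.0])]
slab [(0.94, [156.0, 311.0, 75.0, 61.0])]
top 514.3564637700091 322.9032182855433 240.76245600401134 [[0.071, -0.997, -0.002, -41.617], [-0.977, -0.069, -0.201, 559.16], [0.201, 0.016, -0.979, 1113.558], [0.0, 0.0, 0.0, 1.0]]
spatula [(0.75, [254.0, 210.0, 25.0, 26.0])]
stand [(0.55, [268.0, 202.0, 49.0, 87.0]), (0.19, [162.0, 234.0, 33.0, 30.0])]
case [(0.91, [395.0, 242.0, 80.0, 70.0]), (0.58, [268.0, 203.0, 50.0, 82.0])]
lid [(0.88, [396.0, 242.0, 78.0, 69.0])]
fossil []
jar [(0.69, [161.0, 233.0, 33.0, 32.0]), (0.29, [259.0, 211.0, 21.0, 20.0])]
brush [(0.65, [394.0, 244.0, 81.0, 70.0]), (0.61, [313.0, 295.0, 37.0, 75.0])]
slab [(0.58, [314.0, 296.0, 32.0, 72.0])]
```

Run:
```python
import cv2
a=cv2.imread("pics/scene0.png"); cv2.imwrite("pics/s_c.png",cv2.resize(a[185:350,230:480],None,fx=3.2,fy=3.2,interpolation=cv2.INTER_CUBIC))
a=cv2.imread("pics/top0.png"); cv2.imwrite("pics/t_c.png",cv2.resize(a[140:350,130:450],None,fx=2.5,fy=2.5,interpolation=cv2.INTER_CUBIC))
```

```text
(no output)
```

View pics/s_c.png

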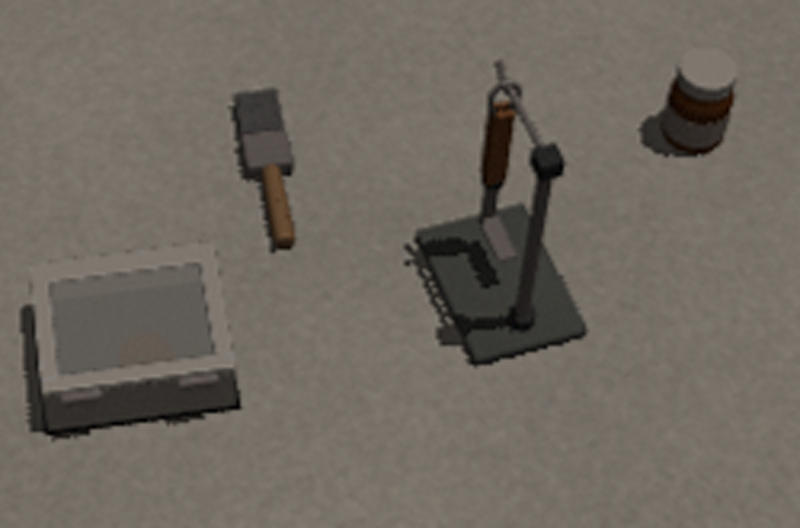

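View pics/t_c.png

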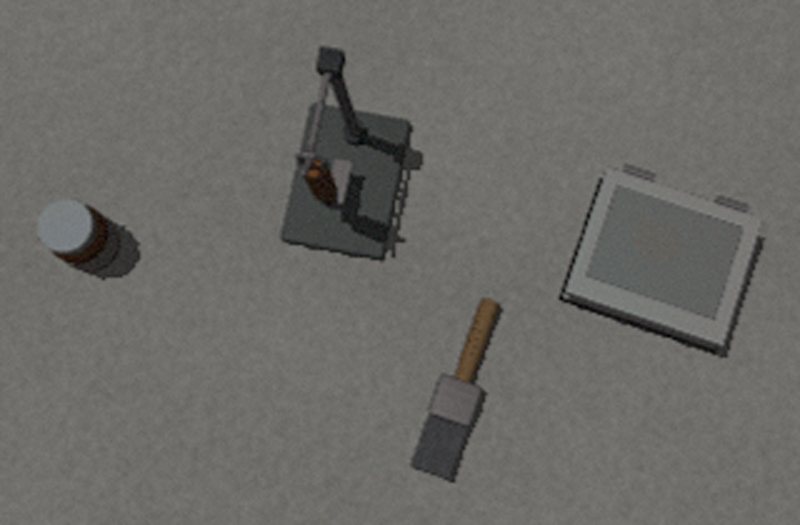

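```bash
cat > fit.py <<'E'
import cv2,numpy as np,pickle
from scipy.optimize import minimize,least_squares
cal={n:pickle.load(open(f"cal_{n}.pkl","rb")) for n in("scene","top")}
def proj(n,P):
    c=cal[n];P=np.atleast_2d(P);q=P@c["view"][:3,:3].T+c["view"][:3,3]
    return np.c_[c["fx"]*q[:,0]/q[:,2]+c["cx"],c["fy"]*q[:,1]/q[:,2]+c["cy"]]
def box(x0,x1,y0,y1,z0,z1): return np.array([[x,y,z] for x in(x0,x1) for y in(y0,y1) for z in(z0,z1)],float)
def place(P,p):
    c,s=np.cos(p[2]),np.sin(p[2]);return np.c_[P[:,0]*c-P[:,1]*s+p[0],P[:,0]*s+P[:,1]*c+p[1],P[:,2]+(p[3] if len(p)>3 else 0)]
def render(n,boxes,p,S=4):
    m=np.zeros((480*S,640*S),np.uint8)
    for b in boxes:
        h=cv2.convexHull(((proj(n,place(b,p))+.5)*S*16-8).astype(np.float32)).round().astype(np.int32)
        cv2.fillPoly(m,[h],255,shift=4)
    return cv2.resize(m,(640,480),interpolation=cv2.INTER_AREA)/255.
def fit(masks,boxes,p0,step):
    f=lambda p:sum(np.abs(render(n,boxes,p)-m).sum() for n,m in masks.items())
    s=np.vstack([p0]+[np.array(p0)+np.eye(len(p0))[i]*step[i] for i in range(len(p0))])
    r=minimize(f,p0,method="Nelder-Mead",options=dict(initial_simplex=s,xatol=.02,fatol=.05,maxiter=250));return r.x,r.fun,sum(m.sum() for m in masks.values())
def tri(d):
    """d: {view:(u,v)} -> point"""
    f=lambda X:np.concatenate([proj(n,X)[0]-uv for n,uv in d.items()])
    r=least_squares(f,[450,100,50]);return r.x,np.abs(r.fun).max()
E
python3 - <<'E'
from fit import *
M={n:{k:np.load(f"m_{n}_{k}.npy").astype(float) for k in("spatula","case","stand","jar")} for n in cal}
cb=[box(-60,60,-75,75,0,50),box(-64,60,-75,75,50,56)]
c0=[560,-120,-.24]
for V in(["scene","top"],["top"],["scene"]):
    print("case",V,*[np.round(a,3) for a in fit({n:M[n]["case"] for n in V},cb,c0,[15,15,.15])])
print("case z free",fit({n:M[n]["case"] for n in cal},cb,c0+[0],[15,15,.15,6]))
S=lambda n,u,v:(230+u/3.2-.5+.5/3.2,185+v/3.2-.35) if n=="scene" else (130+u/2.5-.3,140+v/2.5-.3)
pts={"rodfoot":((520,320),(354,137)),"clamp":((547,158),(330,60)),"hooktip":((500,65),(300,158)),"handletop":((505,103),(315,165)),"handlebot":((492,186),(328,203))}
for k,(a,b) in pts.items(): print(k,*np.round(tri({"scene":S("scene",*a),"top":S("top",*b)}),1))
# base rectangle
T=[(311,105),(411,122),(384,259),(282,240)]      # +x+y,+x-y,-x-y,-x+y
C=[(475,362),(585,330),(525,205),(417,235)]
# scene order by projecting
def rect(p): return place(np.array([[70,50,12],[70,-50,12],[-70,-50,12],[-70,50,12]],float),p)
for V in("top","scene"):
    pix=np.array([S(V,*q) for q in (T if V=="top" else C)])
    best=None
    for sh in range(4):
        r=least_squares(lambda p:(proj(V,rect(p))-np.roll(pix,sh,0)).ravel(),[600,120,-.1])
        if best is None or r.cost<best.cost:best=r
    print("base",V,np.round(best.x,3),round(best.cost,2))
sb=[box(-8,8,-9,9,52,136),box(-2,2,-6,6,0,54),box(0,45,-8,8,0,2),box(-.5,4.5,-13,-8,136,169),box(-.5,4.5,8,13,136,169),box(-.5,4.5,-13,13,164,169)]
for z in([48],): 
    p0=[600,100,-.1,48]
    print("spat",fit({n:M[n]["spatula"] for n in cal},sb,p0,[15,15,.15,6]))
E
```

```text
case ['scene', 'top'] [ 5.72695e+02 -1.65055e+02 -2.75000e-01] 310.475 7085.0
case ['top'] [ 5.72235e+02 -1.64180e+02 -2.66000e-01] 196.153 3869.0
case ['scene'] [ 5.73249e+02 -1.66603e+02 -2.67000e-01] 79.376 3216.0
case z free (array([ 5.72124167e+02, -1.64920783e+02, -2.68384033e-01, -1.01006893e+00]), np.float64(309.8235294117647), np.float64(7085.0))Traceback (most recent call last):
  File "<stdin>", line 10, in <module>
    return _wrapfunc(a, 'round', decimals=decimals, out=out)
    return _wrapit(obj, method, *args, **kwds)
    conv = _array_converter(obj)
ValueError: setting an array element with a sequence. The requested array has an inhomogeneous shape after 1 dimensions. The detected shape was (2,) + inhomogeneous part.
```

Case is fixed well at (572.5, -165, yaw -0.27). Now the stand and spatula.

Run:
```python
from fit import *
M={n:{k:np.load(f"m_{n}_{k}.npy").astype(float) for k in("spatula",)} for n in cal}
S=lambda n,u,v:(230+u/3.2-.35,185+v/3.2-.35) if n=="scene" else (130+u/2.5-.3,140+v/2.5-.3)
pts={"rodfoot":((520,320),(354,137)),"clamp":((547,158),(330,60)),"hooktip":((500,65),(300,158)),"handletop":((505,103),(315,165)),"handlebot":((492,186),(328,203))}
for k,(a,b) in pts.items():
    X,e=tri({"scene":S("scene",*a),"top":S("top",*b)});print(k,np.round(X,1),round(e,2))
T=[(311,105),(411,122),(384,259),(282,240)];C=[(475,362),(585,330),(525,205),(417,235)]
def rect(p): return place(np.array([[70,50,12],[70,-50,12],[-70,-50,12],[-70,50,12]],float),p)
for V in("top","scene"):
    pix=np.array([S(V,*q) for q in (T if V=="top" else C)])
    rs=[least_squares(lambda p:(proj(V,rect(p))-np.roll(q,sh,0)).ravel(),[600,120,-.1]) for sh in range(4) for q in(pix,pix[::-1])]
    for b in sorted(rs,key=lambda r:r.cost)[:2]: print("base",V,np.round(b.x,3),round(b.cost,2))
sb=[box(-8,8,-9,9,52,136),box(-2,2,-6,6,0,54),box(0,45,-8,8,0,2),box(-.5,4.5,-13,-8,136,169),box(-.5,4.5,8,13,136,169),box(-.5,4.5,-13,13,164,169)]
for p0,st in(([600,100,-.1,48],[15,15,.15,6]),([590,110,-.2,45],[10,-10,.3,6])):
    x,f,t=fit({n:M[n]["spatula"] for n in cal},sb,p0,st);print("spat",np.round(x,3),f,t)
# brown handle
for n in cal:
    im=cv2.imread(f"pics/{n}0.png").astype(int);d=im[:,:,2]-im[:,:,0];m=(d>25)
    roi=np.zeros_like(m);roi[(slice(205,250) if n=="scene" else slice(195,230)),(slice(375,398) if n=="scene" else slice(245,270))]=1
    M[n]["h"]=(m&roi).astype(float)
x,f,t=fit({n:M[n]["h"] for n in cal},sb[:1],[600,100,-.1,48],[15,15,.15,6]);print("handle",np.round(x,3),f,t)
```

```text
rodfoot [675.1 131.5  10.5] 0.08
clamp [677.1 130.2 218.7] 0.11
hooktip [590.1 142.  228.9] 1.46
handletop [596.8 139.5 191.7] 1.04
handlebot [591.3 141.4  83.9] 0.97
base top [630.85  133.798   3.035] 1.21
base top [ 6.30850e+02  1.33798e+02 -1.06000e-01] 1.21
base scene [ 6.34643e+02  1.35117e+02 -1.23000e-01] 2.75
base scene [634.643 135.117  -3.264] 2.75
spat [5.96040e+02 1.39884e+02 2.30000e-02 4.14330e+01] 196.49019607843138 737.0
spat [ 5.95504e+02  1.39462e+02 -9.60000e-02  5.00960e+01] 151.3921568627451 737.0
handle [-1.0669476e+04  8.2388400e+02 -2.6729000e+01 -5.4835484e+04] 136.12549019607843 136.0
```

```bash
cat > plan.py <<'E'
"""plan(target waypoints) -> final shift/turn per waypoint relative to commanded pose; commanded pose kept in cmd.json"""
import numpy as np,json,os
from scipy.spatial.transform import Rotation as R
F="cmd.json"
def load():
    if os.path.exists(F): d=json.load(open(F))
    else: d=dict(p=[251.041,517.321,213.976],r=[-.704,-3.061,.003])
    return np.array(d["p"]),R.from_rotvec(d["r"])
def down(yaw,pitch=0): # tool z down, tool x along -(yaw dir) or + chosen nearest
    c,s=np.cos(yaw),np.sin(yaw);B=np.array([[c,s,0],[s,-c,0],[0,0,-1]]) # columns x=(c,s,0), y=(s,-c,0), z=-1
    return R.from_matrix(B)
def rel(p,r,p0=None,r0=None):
    if p0 is None:p0,r0=load()
    return np.round(np.r_[r0.inv().apply(np.array(p)-p0)/300,(r0.inv()*r).as_rotvec()/(np.pi/2)],3)
def commit(row):
    p0,r0=load();row=np.array(row,float);p=p0+r0.apply(row[:3]*300);r=r0*R.from_rotvec(row[3:6]*np.pi/2)
    json.dump(dict(p=p.tolist(),r=r.as_rotvec().tolist()),open(F,"w"))
def half(r): # nearest of the two equivalent grasps
    p0,r0=load();a=[r,r*R.from_rotvec([0,0,np.pi])];return min(a,key=lambda q:(r0.inv()*q).magnitude())
E
python3 - <<'E'
from plan import *
p0,r0=load();print(r0.as_matrix().round(3).tolist())
r=half(down(-.112))
print(rel([595,140,330],r).tolist(),"high start",rel([251,517,330],r0).tolist(), (r0.inv()*r).magnitude())
a=rel([595,140,330],r); commit(a); print(rel([595,140,154.5],r).tolist()); p,q=load();print(p,q.as_matrix().round(3).tolist())
os.remove(F)
E
```

```text
[[-0.9, 0.437, -0.001], [0.437, 0.9, -0.002], [0.0, -0.002, -1.0]]
[-1.581, -0.631, -0.386, -0.001, -0.0, -0.217] high start [-0.0, -0.002, -0.387, 0.0, 0.0, 0.0] 0.34012414086422277
[-0.0, 0.0, 0.585, -0.0, -0.0, 0.0]
[595.1115005  140.03105546 330.04670446] [[-0.994, 0.111, -0.001], [0.111, 0.994, -0.0], [0.001, -0.0, -1.0]]
```

Request:
arm_command(
  moves=[
    [[-0.08,-0.03,-0.04,0,0,-0.02,-1],[-0.16,-0.06,-0.08,0,0,-0.04,-1],[-0.25,-0.1,-0.12,0,0,-0.07,-1],[-0.34,-0.14,-0.17,0,0,-0.1,-1],[-0.43,-0.18,-0.22,0,0,-0.13,-1],[-0.52,-0.22,-0.26,0,0,-0.16,-1],[-0.61,-0.26,-0.3,0,0,-0.19,-1],[-0.7,-0.29,-0.34,0,0,-0.217,-1],[-0.78,-0.31,-0.386,0,0,-0.217,-1],[-0.8,-0.32,-0.386,0,0,-0.217,-1]],
  ],
  squeeze=55,
)

```text
time: 1.73
eef_pos: [428.3, 324.6, 332.5]
ee_rot: [0.179, 3.131, 0.004]
ft_force: [-0.0, 0.0, -0.2]
opening: 91.1
grip_force: 0.0
```

Run:
```python
from plan import *
from workcell import arm
s=arm.get_state();commit([-0.8,-0.32,-0.386,0,0,-0.217]);p,r=load()
print(p,s["eef_pos"],r.as_rotvec(),s["ee_rot"],s["qpos"],s["joint_vel"])
print(rel([595,140,330],half(down(-.112))).tolist())
```

```text
[425.11315502 326.31558175 329.91328927] [428.30602011 324.61523833 332.49016428] [-1.74614167e-01 -3.13574149e+00  2.77571284e-03] [0.17903028 3.13092138 0.00392458] [ 0.6281263   0.20549812  1.42853614 -0.00158105  1.50167392 -0.82832718] [-0.10642127  0.00407319  0.06585478  0.04801005 -0.02645107 -0.10450646]
[-0.632, -0.554, 0.0, -0.001, -0.001, 0.0]
```

Request:
arm_command(
  moves=[
    [[-0.06,-0.05,0,0,0,0,-1],[-0.14,-0.12,0,0,0,0,-1],[-0.22,-0.19,0,0,0,0,-1],[-0.3,-0.26,0,0,0,0,-1],[-0.38,-0.33,0,0,0,0,-1],[-0.46,-0.4,0,0,0,0,-1],[-0.53,-0.47,0,0,0,0,-1],[-0.59,-0.52,0,0,0,0,-1],[-0.632,-0.554,0,0,0,0,-1],[-0.632,-0.554,0,0,0,0,-1]],
  ],
)

```text
time: 2.57
eef_pos: [596.6, 138.3, 328.5]
ee_rot: [-0.178, -3.136, 0.001]
ft_force: [-0.2, 0.5, -0.2]
opening: 90.9
grip_force: 0.0
```

Request:
arm_command(
  moves=[
    [[0,0,0.04,0,0,0,-1],[0,0,0.1,0,0,0,-1],[0,0,0.17,0,0,0,-1],[0,0,0.24,0,0,0,-1],[0,0,0.3,0,0,0,-1],[0,0,0.3,0,0,0,-1],[0,0,0.3,0,0,0,-1],[0,0,0.3,0,0,0,-1],[0,0,0.3,0,0,0,-1],[0,0,0.3,0,0,0,-1]],
  ],
)

```text
time: 3.4
eef_pos: [595.6, 140.4, 241.3]
ee_rot: [0.174, 3.134, 0.001]
ft_force: [-0.3, -0.8, 0.3]
opening: 91.2
grip_force: 0.0
```

Run:
```python
from plan import *
from workcell import arm
import cv2
s=arm.get_state();commit([-0.632,-.554,0,0,0,0,0]);commit([0,0,.3,0,0,0]);p,r=load()
print(p,s["eef_pos"],r.as_rotvec(),s["ee_rot"],s["time"])
print(rel([595,140,154.5],half(down(-.112))).tolist())
a=arm.camera("top")["img"][130:260,200:320,::-1];b=arm.camera("scene")["img"][170:300,320:440,::-1]
cv2.imwrite("pics/pre.png",cv2.resize(np.hstack([a,b]),None,fx=3.3,fy=3.3,interpolation=cv2.INTER_CUBIC))
```

```text
[594.99052151 139.93882334 240.04680898] [595.64448172 140.38244222 241.29217345] [-1.74614167e-01 -3.13574149e+00  2.77571284e-03] [1.73752458e-01 3.13414177e+00 1.49879164e-03] 3.4
[-0.0, 0.001, 0.285, -0.001, -0.001, 0.0]
```

View pics/pre.png

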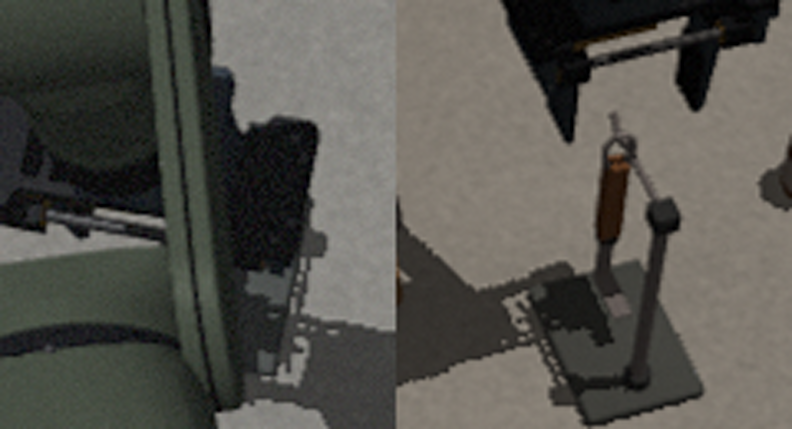

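Right half (scene): the fingertips at (570,140) and (697,105) straddle the eye at (620,145), closing line across its y. In the top view the arm hides it. Descend and close.

Request:
arm_command(
  moves=[
    [[0,0,0.03,0,0,0,-1],[0,0,0.07,0,0,0,-1],[0,0,0.12,0,0,0,-1],[0,0,0.17,0,0,0,-1],[0,0,0.22,0,0,0,-1],[0,0,0.26,0,0,0,-1],[0,0,0.285,0,0,0,-1],[0,0,0.285,0,0,0,-1],[0,0,0.285,0,0,0,-1],[0,0,0.285,0,0,0,-1]],
  ],
)

```text
time: 4.33
eef_pos: [595.7, 140.1, 155.0]
ee_rot: [0.174, 3.135, 0.001]
ft_force: [-0.5, 0.2, -0.0]
opening: 91.1
grip_force: 0.0
```

Request:
arm_command(
  moves=[
    [[0,0,0,0,0,0,1],[0,0,0,0,0,0,1],[0,0,0,0,0,0,1],[0,0,0,0,0,0,1],[0,0,0,0,0,0,1],[0,0,0,0,0,0,1],[0,0,0,0,0,0,1],[0,0,0,0,0,0,1],[0,0,0,0,0,0,1],[0,0,0,0,0,0,1]],
  ],
  squeeze=55,
)

```text
time: 5.17
eef_pos: [595.1, 140.0, 154.2]
ee_rot: [-0.174, -3.137, -0.0]
ft_force: [-1.1, 0.6, 0.5]
opening: 27.7
grip_force: 0.0
```

Request:
arm_command(
  moves=[
    [[0,0,0,0,0,0,1],[0,0,0,0,0,0,1],[0,0,0,0,0,0,1],[0,0,0,0,0,0,1],[0,0,0,0,0,0,1],[0,0,0,0,0,0,1],[0,0,0,0,0,0,1],[0,0,0,0,0,0,1],[0,0,0,0,0,0,1],[0,0,0,0,0,0,1]],
  ],
)

```text
time: 6.0
eef_pos: [595.1, 140.0, 154.2]
ee_rot: [0.174, 3.137, 0.0]
ft_force: [1.3, -0.0, -0.6]
opening: 24.8
grip_force: 55.0
```

Run:
```python
from plan import *
from workcell import arm
commit([0,0,.285,0,0,0]);p,r=load();s=arm.get_state();print(p,s["eef_pos"],s["opening"],s["grip_force"],s["ft_force"])
json.dump(dict(p=p.tolist(),r=r.as_rotvec().tolist()),open("grasp.json","w"))
up=p+[0,0,18.5];d=np.array([np.cos(-.115),np.sin(-.115),0])
print(rel(up,r),rel(up-40*d,r),rel(up-90*d,r),rel(up-90*d+[0,0,60],r))
```

```text
[594.89743439 139.79264034 154.54698462] [595.08888136 139.98880962 154.24774569] 24.78639328936485 55.00001147389412 [ 1.28454073 -0.03650706 -0.61515529]
[ 0.    -0.    -0.062  0.     0.     0.   ] [ 0.133  0.    -0.062  0.     0.     0.   ] [ 0.3    0.001 -0.061  0.     0.     0.   ] [ 0.3    0.001 -0.261  0.     0.     0.   ]
```

Run:
```python
from workcell import arm
import cv2,numpy as np
b=arm.camera("scene")["img"][185:285,340:440,::-1];a=arm.camera("top")["img"][150:250,200:300,::-1]
cv2.imwrite("pics/grip.png",cv2.resize(np.hstack([b,a]),None,fx=4,fy=4,interpolation=cv2.INTER_CUBIC))
```

```text
(no output)
```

View pics/grip.png

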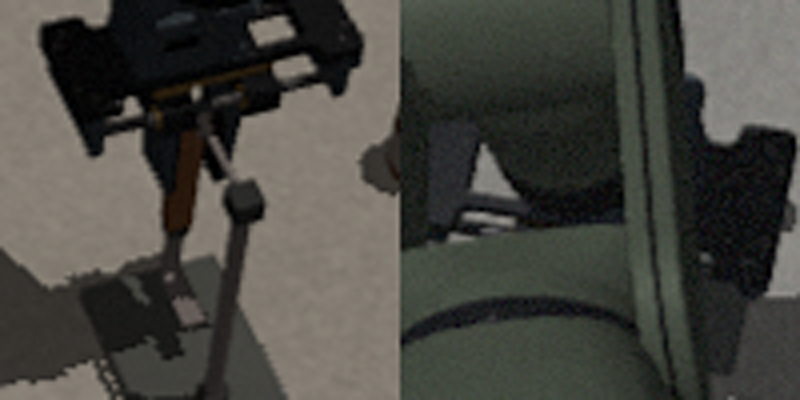

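The scene half shows the handle (190,180) upright but a gap to the right finger (222,150). Along with the 24.8 mm opening, that means the pads hold the eye, not the handle. I'll regrip 6 mm lower.

Request:
arm_command(
  moves=[
    [[0,0,0,0,0,0,0.1],[0,0,0,0,0,0,0.1],[0,0,0,0,0,0,0.1],[0,0,0.005,0,0,0,0.1],[0,0,0.01,0,0,0,0.1],[0,0,0.015,0,0,0,0.1],[0,0,0.02,0,0,0,0.1],[0,0,0.02,0,0,0,0.1],[0,0,0.02,0,0,0,0.1],[0,0,0.02,0,0,0,0.1]],
  ],
)

```text
time: 6.93
eef_pos: [595.1, 140.0, 148.3]
ee_rot: [0.174, 3.137, 0.0]
ft_force: [0.1, 0.1, 0.5]
opening: 41.0
grip_force: 0.0
```

Request:
arm_command(
  moves=[
    [[0,0,0,0,0,0,1],[0,0,0,0,0,0,1],[0,0,0,0,0,0,1],[0,0,0,0,0,0,1],[0,0,0,0,0,0,1],[0,0,0,0,0,0,1],[0,0,0,0,0,0,1],[0,0,0,0,0,0,1],[0,0,0,0,0,0,1],[0,0,0,0,0,0,1]],
  ],
)

```text
time: 7.77
eef_pos: [595.1, 140.0, 148.3]
ee_rot: [0.174, 3.137, 0.0]
ft_force: [-0.3, -1.2, 0.3]
opening: 24.7
grip_force: 55.0
```

Request:
arm_command(
  moves=[
    [[0,0,-0.01,0,0,0,1],[0,0,-0.025,0,0,0,1],[0,0,-0.04,0,0,0,1],[0,0,-0.055,0,0,0,1],[0,0,-0.062,0,0,0,1],[0,0,-0.062,0,0,0,1],[0,0,-0.062,0,0,0,1],[0,0,-0.062,0,0,0,1],[0,0,-0.062,0,0,0,1],[0,0,-0.062,0,0,0,1]],
  ],
)

```text
time: 8.6
eef_pos: [594.9, 140.0, 166.6]
ee_rot: [-0.174, -3.136, 0.0]
ft_force: [-0.5, 0.5, -1.1]
opening: 24.7
grip_force: 55.0
```

Request:
arm_command(
  moves=[
    [[0.015,0,0,0,0,0,1],[0.04,0,0,0,0,0,1],[0.07,0,0,0,0,0,1],[0.1,0,0,0,0,0,1],[0.13,0,0,0,0,0,1],[0.17,0,0,0,0,0,1],[0.21,0,0,0,0,0,1],[0.26,0,0,0,0,0,1],[0.3,0,0,0,0,0,1],[0.3,0,0,0,0,0,1]],
  ],
)

```text
time: 9.43
eef_pos: [502.7, 150.1, 167.0]
ee_rot: [-0.173, -3.135, 0.0]
ft_force: [0.2, 0.1, -1.5]
opening: 24.8
grip_force: 55.0
```

Run:
```python
from plan import *
from workcell import arm
import cv2
commit([0,0,.02,0,0,0]);p,r=load();json.dump(dict(p=p.tolist(),r=r.as_rotvec().tolist()),open("grasp.json","w"))
commit([0,0,-.062,0,0,0]);commit([.3,0,0,0,0,0]);p,r=load();s=arm.get_state();print(p,s["eef_pos"],s["opening"],s["ft_force"],s["wrist_torque"])
P=arm.camera("scene");np.save("sc1.npy",P["img"]);b=P["img"][165:285,330:450,::-1]
cv2.imwrite("pics/off.png",cv2.resize(b,None,fx=5,fy=5,interpolation=cv2.INTER_CUBIC))
for d in arm.silhouettes(P,"spatula")[:2]: print(d["score"],d["extent"])
```

```text
[505.46762085 149.80659023 167.22725504] [502.6832674  150.05477234 167.03418605] 24.84531394639979 [ 0.18201739  0.14699372 -1.54040946] [ 0.03558535  0.03763594 -0.00507823]
0.56 [375.4, 209.2, 18.0, 51.6]
```

View pics/off.png

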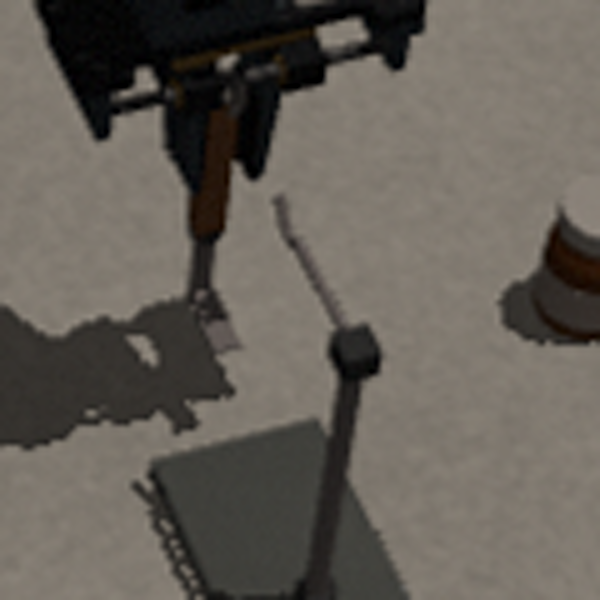

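Run:
```python
from fit import *
from plan import *
from workcell import arm
s=arm.get_state();p=s["eef_pos"];r=R.from_rotvec(s["ee_rot"]);print(s["eef_pos"])
q=[p[0],p[1],-.112,p[2]-100.3]
f=lambda a:np.round((proj("scene",place(np.array([a],float),q))[0]-[330,165])*5).tolist()
for k,a in dict(htop=(0,0,136),hbotL=(0,-9,52),hbotR=(0,9,52),origin=(0,0,0),tip=(45,0,2),tipL=(45,-8,2),tipR=(45,8,2)).items():print(k,f(a))
for y in(-12.4,12.4):print("fingertip",f((0,y,100.3)))
```

```text
[505.59874965 150.13263762 167.29447146]
htop [216.0, 116.0]
hbotL [189.0, 232.0]
hbotR [221.0, 224.0]
origin [198.0, 293.0]
tip [229.0, 351.0]
tipL [215.0, 354.0]
tipR [243.0, 347.0]
fingertip [189.0, 170.0]
fingertip [234.0, 160.0]
```

Spatula is off the hook. Its blade tip at (212–240, 350) and handle bottom at (190–222, 236) match the predicted upright pose within a pixel. Next, the case.

```bash
cat > case.py <<'E'
from plan import *
C=np.array([572.4,-164.9]);Y=-.27;D=np.array([np.cos(Y),np.sin(Y)]);OFF=100.3
def tcp(tx,tz,yoff=0):  # tip (upper-face) at case x=tx, blade underside z=tz
    o=C+D*(tx-45)+yoff*np.array([-D[1],D[0]]);return np.array([*o,tz+OFF+.2])
Q=half(down(Y))
E
python3 - <<'E'
from case import *
a=rel(tcp(-85,110),Q);print(a.tolist());commit(a);b=rel(tcp(-85,45.5),Q);print(b.tolist());commit(b);print(load()[0]);
for x in(-70,-55,-40):print(rel(tcp(x,45.5),Q).tolist())
E
```

```text
[0.09, -0.95, -0.142, -0.001, -0.0, 0.101]
[-0.0, 0.001, 0.215, -0.0, -0.0, 0.0]
[ 447.0677596  -130.08215982  145.86987972]
[-0.05, -0.0, -0.0, -0.0, -0.0, 0.0]
[-0.1, -0.0, -0.001, -0.0, -0.0, 0.0]
[-0.15, -0.0, -0.001, -0.0, -0.0, 0.0]
```

Request:
arm_command(
  moves=[
    [[0.005,-0.05,-0.06,0,0,0,1],[0.01,-0.14,-0.12,0,0,0.01,1],[0.02,-0.25,-0.142,0,0,0.025,1],[0.03,-0.37,-0.142,0,0,0.04,1],[0.05,-0.49,-0.142,0,0,0.055,1],[0.06,-0.61,-0.142,0,0,0.07,1],[0.07,-0.73,-0.142,0,0,0.085,1],[0.08,-0.84,-0.142,0,0,0.101,1],[0.09,-0.92,-0.142,0,0,0.101,1],[0.09,-0.95,-0.142,0,0,0.101,1]],
  ],
)

```text
time: 10.37
eef_pos: [447.1, -133.6, 209.6]
ee_rot: [0.427, 3.112, -0.002]
ft_force: [0.0, 0.4, -1.1]
opening: 24.7
grip_force: 55.0
```

Request:
arm_command(
  moves=[
    [[0,0,0,0,0,0,1],[0,0,0.02,0,0,0,1],[0,0,0.05,0,0,0,1],[0,0,0.09,0,0,0,1],[0,0,0.13,0,0,0,1],[0,0,0.17,0,0,0,1],[0,0,0.2,0,0,0,1],[0,0,0.215,0,0,0,1],[0,0,0.215,0,0,0,1],[0,0,0.215,0,0,0,1]],
  ],
)

```text
time: 11.2
eef_pos: [447.5, -129.8, 144.9]
ee_rot: [-0.421, -3.113, -0.0]
ft_force: [-0.1, -0.4, -0.5]
opening: 24.9
grip_force: 55.0
```

Run:
```python
from case import *
from fit import *
from workcell import arm
P=arm.camera("scene");T=arm.camera("top");s=arm.get_state();p=s["eef_pos"];print(p,load()[0],s["ee_rot"],s["ft_force"],s["wrist_torque"])
b=P["img"][200:350,210:360,::-1];a=T["img"][200:320,330:480,::-1]
o=cv2.resize(b,None,fx=4,fy=4,interpolation=cv2.INTER_CUBIC);cv2.imwrite("pics/pre2.png",o)
q=[p[0],p[1],Y,p[2]-OFF]
f=lambda a,q=q:np.round((proj("scene",place(np.array([a],float),q))[0]-[210,200])*4).tolist()
for k,a in dict(hbot=(0,0,52),tip=(45,0,2),tipL=(45,-8,2),tipR=(45,8,2)).items():print(k,f(a))
for a in((-64,0,56),(-64,-75,56),(-64,75,56),(60,75,56),(60,-75,56)):print("lid",a,f(a,[*C,Y]))
```

```text
[ 447.82123645 -130.23434593  145.46640473] [ 447.0677596  -130.08215982  145.86987972] [ 4.21465510e-01  3.11183565e+00 -1.91727080e-04] [ 0.01356668  0.1592237  -0.62434374] [-0.00175818  0.04655498  0.01000451]
hbot [218.0, 137.0]
tip [230.0, 238.0]
tipL [218.0, 240.0]
tipR [242.0, 237.0]
lid (-64, 0, 56) [232.0, 254.0]
lid (-64, -75, 56) [116.0, 269.0]
lid (-64, 75, 56) [347.0, 240.0]
lid (60, 75, 56) [374.0, 398.0]
lid (60, -75, 56) [131.0, 430.0]
```

View pics/pre2.png

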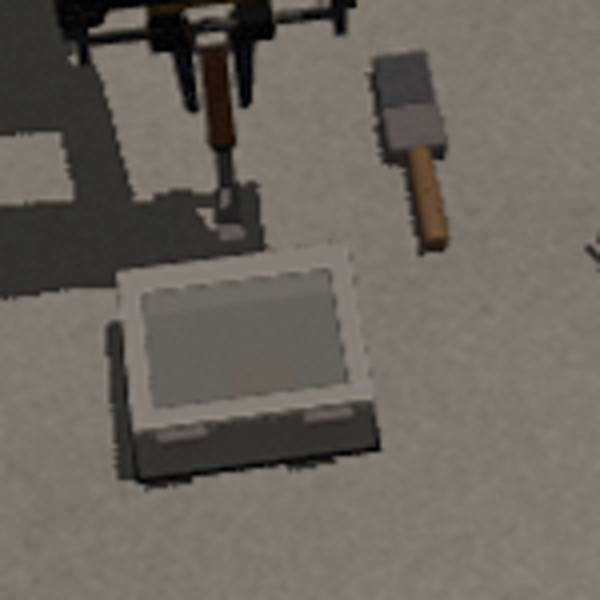

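Picture: case lid corners (117,270), (348,243), (373,398) and blade tip (230,238) agree with the model; the brush at (415,150) is clear. Insert.

Request:
arm_command(
  moves=[
    [[-0.01,0,0,0,0,0,1],[-0.025,0,0,0,0,0,1],[-0.04,0,0,0,0,0,1],[-0.055,0,0,0,0,0,1],[-0.07,0,0,0,0,0,1],[-0.085,0,0,0,0,0,1],[-0.1,0,0,0,0,0,1],[-0.115,0,0,0,0,0,1],[-0.13,0,0,0,0,0,1],[-0.14,0,0,0,0,0,1]],
  ],
)

```text
time: 12.13
eef_pos: [488.4, -141.7, 144.9]
ee_rot: [0.422, 3.113, 0.0]
ft_force: [0.4, 0.4, -1.3]
opening: 24.7
grip_force: 55.0
```

Run:
```python
from case import *
from workcell import arm
commit([-.14,0,0,0,0,0]);s=arm.get_state();print(s["eef_pos"],load()[0],s["ft_force"],s["wrist_torque"])
for th in np.arange(0,1.9,.1):
    r=103;print(round(th,2),rel(tcp(60-r*np.cos(th),48+r*np.sin(th)-(2 if th<1.57 else 0)*1-0),Q)[[0,1,2]].tolist())
print(load()[0])
```

```text
[ 488.38986549 -141.65915901  144.89535861] [ 487.54717369 -141.28109399  145.83973308] [ 0.3865521   0.43870491 -1.25213614] [-0.02489017  0.00663826 -0.0032613 ]
0.0 [-0.0, -0.0, -0.002]
0.1 [-0.002, -0.0, -0.036]
0.2 [-0.007, -0.0, -0.07]
0.3 [-0.016, -0.0, -0.104]
0.4 [-0.027, -0.0, -0.136]
0.5 [-0.042, -0.001, -0.167]
0.6 [-0.06, -0.001, -0.196]
0.7 [-0.081, -0.001, -0.223]
0.8 [-0.104, -0.001, -0.249]
0.9 [-0.13, -0.001, -0.271]
1.0 [-0.158, -0.001, -0.291]
1.1 [-0.188, -0.001, -0.308]
1.2 [-0.219, -0.001, -0.322]
1.3 [-0.252, -0.001, -0.333]
1.4 [-0.285, -0.001, -0.341]
1.5 [-0.319, -0.001, -0.345]
1.6 [-0.353, -0.001, -0.352]
1.7 [-0.388, -0.001, -0.35]
1.8 [-0.421, -0.001, -0.344]
[ 487.54717369 -141.28109399  145.83973308]
```

Request:
arm_command(
  moves=[
    [[0,0,-0.015,0,0,0,1],[-0.002,0,-0.036,0,0,0,1],[-0.004,0,-0.053,0,0,0,1],[-0.007,0,-0.07,0,0,0,1],[-0.011,0,-0.087,0,0,0,1],[-0.016,0,-0.104,0,0,0,1],[-0.021,0,-0.12,0,0,0,1],[-0.027,0,-0.136,0,0,0,1],[-0.034,0,-0.152,0,0,0,1],[-0.042,0,-0.167,0,0,0,1]],
  ],
)

```text
time: 12.97
eef_pos: [500.0, -144.8, 195.5]
ee_rot: [-0.422, -3.113, -0.0]
ft_force: [-0.8, 0.4, -1.4]
opening: 24.3
grip_force: 55.0
```

Run:
```python
from case import *
from fit import *
from workcell import arm
commit([-.042,0,-.167,0,0,0])
P=arm.camera("scene");s=arm.get_state();p=s["eef_pos"];print(p,load()[0],s["ft_force"],s["wrist_torque"],s["opening"])
cv2.imwrite("pics/lift1.png",cv2.resize(P["img"][180:330,210:360,::-1],None,fx=4,fy=4,interpolation=cv2.INTER_CUBIC))
q=[p[0],p[1],Y,p[2]-OFF]
f=lambda a,q=q:np.round((proj("scene",place(np.array([a],float),q))[0]-[210,180])*4).tolist()
for k,a in dict(hbot=(0,0,52),org=(0,0,0),tip=(45,0,2)).items():print(k,f(a))
for th in(0,.3,.4,.5,.6):print("lip",th,[f((60-124*np.cos(th)+6*np.sin(th),y,50+124*np.sin(th)+6*np.cos(th)),[*C,Y]) for y in(-75,75)])
```

```text
[ 501.02005907 -145.16453774  196.37278548] [ 499.73065187 -144.63230711  195.93067268] [ 0.84012401 -0.33714095 -0.45284036] [0.04350361 0.06834283 0.02109632] 24.891595606420662
hbot [221.0, 232.0]
org [226.0, 284.0]
tip [233.0, 338.0]
lip 0 [[116.0, 349.0], [347.0, 320.0]]
lip 0.3 [[111.0, 323.0], [347.0, 294.0]]
lip 0.4 [[110.0, 318.0], [347.0, 289.0]]
lip 0.5 [[109.0, 315.0], [348.0, 286.0]]
lip 0.6 [[108.0, 314.0], [349.0, 284.0]]
```

View pics/lift1.png

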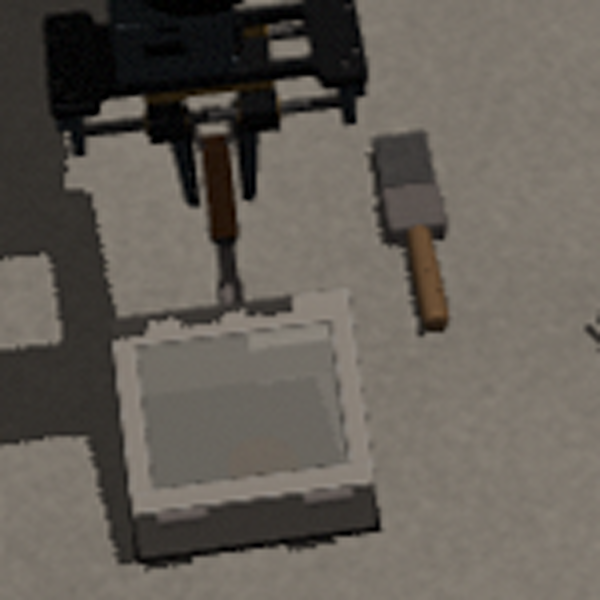

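The lid lip is up (right corner from row 320 to about 290), with the blade under it at (230,300). Continue along the arc.

Request:
arm_command(
  moves=[
    [[-0.009,0,-0.015,0,0,0,1],[-0.02,0,-0.032,0,0,0,1],[-0.034,0,-0.05,0,0,0,1],[-0.05,0,-0.069,0,0,0,1],[-0.066,0,-0.086,0,0,0,1],[-0.084,0,-0.101,0,0,0,1],[-0.102,0,-0.114,0,0,0,1],[-0.12,0,-0.127,0,0,0,1],[-0.134,0,-0.135,0,0,0,1],[-0.146,0,-0.141,0,0,0,1]],
  ],
)

```text
time: 13.85
eef_pos: [542.6, -156.7, 237.7]
ee_rot: [0.422, 3.113, -0.0]
ft_force: [-1.4, -0.8, -1.5]
opening: 25.0
grip_force: 55.0
```

Run:
```python
from case import *
from fit import *
from workcell import arm
commit([-.146,0,-.141,0,0,0])
P=arm.camera("scene");s=arm.get_state();p=s["eef_pos"];print(p,load()[0],s["ft_force"],s["wrist_torque"],s["opening"])
cv2.imwrite("pics/lift2.png",cv2.resize(P["img"][160:310,210:360,::-1],None,fx=4,fy=4,interpolation=cv2.INTER_CUBIC))
q=[p[0],p[1],Y,p[2]-OFF]
f=lambda a,q=q:np.round((proj("scene",place(np.array([a],float),q))[0]-[210,160])*4).tolist()
for k,a in dict(hbot=(0,0,52),org=(0,0,0),tip=(45,0,2)).items():print(k,f(a))
for th in(.7,.8,.9,1,1.1,1.2):print("lip",th,[f((60-124*np.cos(th)+6*np.sin(th),y,50+124*np.sin(th)+6*np.cos(th)),[*C,Y]) for y in(-75,75)])
```

```text
[ 543.35091491 -156.89134943  237.82058138] [ 541.97837827 -156.30404671  238.19922019] [-0.44146719  0.70250882 -1.69924807] [0.10512631 0.15145066 0.00751849] 24.422514489433432
hbot [223.0, 324.0]
org [229.0, 378.0]
tip [236.0, 434.0]
lip 0.7 [[107.0, 395.0], [351.0, 365.0]]
lip 0.8 [[106.0, 397.0], [352.0, 367.0]]
lip 0.9 [[106.0, 402.0], [354.0, 372.0]]
lip 1 [[106.0, 409.0], [356.0, 378.0]]
lip 1.1 [[106.0, 418.0], [358.0, 387.0]]
lip 1.2 [[107.0, 429.0], [361.0, 397.0]]
```

View pics/lift2.png

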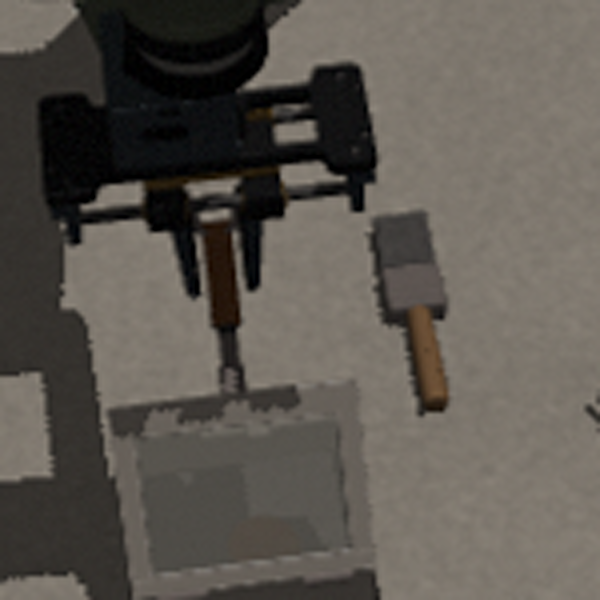

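Lip corners (108,408) and (357,380) give a lid angle of about 1.0 rad, with the blade still behind it at (232,388). Continue.

Request:
arm_command(
  moves=[
    [[-0.012,0,-0.006,0,0,0,1],[-0.028,0,-0.013,0,0,0,1],[-0.045,0,-0.019,0,0,0,1],[-0.062,0,-0.025,0,0,0,1],[-0.08,0,-0.029,0,0,0,1],[-0.098,0,-0.033,0,0,0,1],[-0.116,0,-0.036,0,0,0,1],[-0.134,0,-0.038,0,0,0,1],[-0.15,0,-0.039,0,0,0,1],[-0.165,0,-0.04,0,0,0,1]],
  ],
)

```text
time: 14.73
eef_pos: [590.4, -169.8, 249.3]
ee_rot: [0.422, 3.113, 0.0]
ft_force: [-1.9, 0.5, -0.5]
opening: 25.1
grip_force: 55.0
```

Run:
```python
from case import *
from fit import *
from workcell import arm
commit([-.165,0,-.04,0,0,0])
P=arm.camera("scene");s=arm.get_state();p=s["eef_pos"];print(p,load()[0],s["ft_force"],s["wrist_torque"],s["opening"])
r=arm.silhouettes(P,"lid");print([(d["score"],d["extent"]) for d in r[:2]])
lid=[box(-1,1,-1,1,0,1)]
def lidbox(th):
    b=[]
    for u in(0,124):
        for v in(0,6):
            for y in(-75,75): b.append([60-u*np.cos(th)+v*np.sin(th),y,50+u*np.sin(th)+v*np.cos(th)])
    return np.array(b)
if r:
    m=r[0]["mask"]
    for th in np.arange(1.2,1.95,.1):
        R_=render("scene",[lidbox(th)],[*C,Y]);print(round(th,2),round(np.minimum(R_,m).sum()/np.maximum(R_,m).sum(),3),np.round(proj("scene",place(lidbox(th)[[5,7]],[*C,Y]))).tolist())
for x in(1.7,1.8,1.9,1.95):print(x,rel(tcp(60-103*np.cos(x),48+103*np.sin(x)),Q)[:3].tolist())
```

```text
[ 591.18515278 -170.04173713  249.18720443] [ 589.69575711 -169.5007625   250.1636863 ] [-0.04301561  0.06635191 -1.02205229] [ 0.10877198  0.15556673 -0.03997916] 24.879454297037935
[(0.78, [272.9, 291.3, 66.6, 37.8])]
1.2 0.695 [[300.0, 258.0], [300.0, 259.0]]
1.3 0.739 [[301.0, 261.0], [301.0, 262.0]]
1.4 0.803 [[301.0, 264.0], [302.0, 266.0]]
1.5 0.889 [[302.0, 268.0], [302.0, 270.0]]
1.6 0.875 [[303.0, 272.0], [303.0, 274.0]]
1.7 0.736 [[303.0, 277.0], [304.0, 279.0]]
1.8 0.582 [[304.0, 282.0], [305.0, 284.0]]
1.9 0.425 [[305.0, 287.0], [305.0, 289.0]]
1.7 [-0.035, -0.001, -0.002]
1.8 [-0.068, -0.001, 0.004]
1.9 [-0.101, -0.001, 0.014]
1.95 [-0.117, -0.001, 0.02]
```

Request:
arm_command(
  moves=[
    [[-0.01,0,0,0,0,0,1],[-0.023,0,0,0,0,0,1],[-0.036,0,0,0,0,0,1],[-0.05,0,0.001,0,0,0,1],[-0.063,0,0.003,0,0,0,1],[-0.076,0,0.006,0,0,0,1],[-0.088,0,0.01,0,0,0,1],[-0.098,0,0.013,0,0,0,1],[-0.106,0,0.016,0,0,0,1],[-0.11,0,0.017,0,0,0,1]],
  ],
)

```text
time: 15.67
eef_pos: [622.0, -178.5, 244.0]
ee_rot: [-0.422, -3.113, -0.0]
ft_force: [-0.3, 1.4, -0.1]
opening: 25.1
grip_force: 55.0
```

```bash
cat > lidang.py <<'E'
from case import *
from fit import *
from workcell import arm
def lidbox(th):
    return np.array([[60-u*np.cos(th)+v*np.sin(th),y,50+u*np.sin(th)+v*np.cos(th)] for u in(0,124) for v in(0,6) for y in(-75,75)])
def lidangle():
    P=arm.camera("scene");r=arm.silhouettes(P,"lid")
    if not r:return None
    m=r[0]["mask"];o=[]
    for th in np.arange(1.4,2.01,.04):
        R_=render("scene",[lidbox(th)],[*C,Y]);o.append((round(np.minimum(R_,m).sum()/np.maximum(R_,m).sum(),3),round(th,2)))
    return P,sorted(o)[::-1][:3],r[0]["extent"]
E
python3 - <<'E'
from lidang import *
commit([-.11,0,.017,0,0,0])
s=arm.get_state();print(s["eef_pos"],load()[0],s["ft_force"],s["wrist_torque"])
P,a,e=lidangle();print(a,e);cv2.imwrite("pics/lid3.png",cv2.resize(P["img"][160:310,210:360,::-1],None,fx=4,fy=4,interpolation=cv2.INTER_CUBIC))
s=arm.get_state();p=s["eef_pos"];q=[p[0],p[1],Y,p[2]-OFF]
f=lambda a,q=q:np.round((proj("scene",place(np.array([a],float),q))[0]-[210,160])*4).tolist()
for k,a in dict(hbot=(0,0,52),org=(0,0,0),tip=(45,0,2)).items():print(k,f(a))
for th in(1.7,1.8,1.92):print("lip",th,[f(b,[*C,Y]) for b in lidbox(th)[4:6]])
E
```

```text
[ 621.95804376 -178.5351455   243.95186872] [ 621.4969744  -178.30078698  245.04000132] [-0.29162104  1.40117453 -0.08835362] [ 0.15943493  0.22942118 -0.03320838]
[(np.float64(0.886), np.float64(1.88)), (np.float64(0.869), np.float64(1.92)), (np.float64(0.787), np.float64(1.84))] [273.2, 301.0, 67.4, 23.6]
hbot [237.0, 426.0]
org [242.0, 479.0]
tip [250.0, 540.0]
lip 1.7 [[113.0, 501.0], [374.0, 467.0]]
lip 1.8 [[114.0, 520.0], [377.0, 487.0]]
lip 1.92 [[117.0, 545.0], [380.0, 511.0]]
```

View pics/lid3.png

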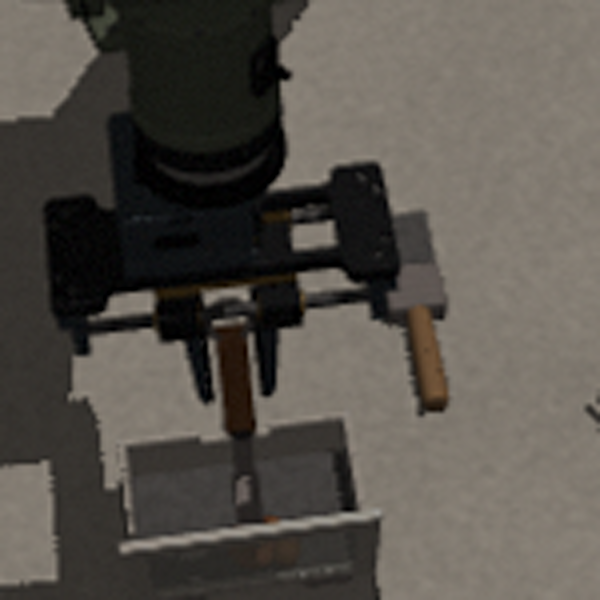

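Lip corners (120,548) and (380,514) match 1.92 rad: the lid is at its stop. Withdraw.

Request:
arm_command(
  moves=[
    [[0.01,0,0,0,0,0,1],[0.03,0,0,0,0,0,1],[0.06,0,0,0,0,0,1],[0.1,0,0,0,0,0,1],[0.15,0,0,0,0,0,1],[0.2,0,0,0,0,0,1],[0.25,0,0,0,0,0,1],[0.3,0,0,0,0,0,1],[0.34,0,0,0,0,0,1],[0.36,0,0,0,0,0,1]],
  ],
)

```text
time: 16.6
eef_pos: [515.3, -149.1, 244.8]
ee_rot: [0.422, 3.113, 0.0]
ft_force: [-0.0, -0.4, -0.2]
opening: 24.7
grip_force: 55.0
```

Run:
```python
from lidang import *
commit([.36,0,0,0,0,0]);P,a,e=lidangle();print(a,e,load()[0])
g=json.load(open("grasp.json"));G=np.array(g["p"]);rg=R.from_rotvec(g["r"])
X=rg.apply([1,0,0])
pre=G+[0,0,18.6]+X*90
row=rel(pre+[0,0,45],rg);print(row.tolist(),pre);commit(row)
print(rel(pre,rg).tolist())
commit(rel(pre,rg));print(rel(G+[0,0,18.6],rg).tolist())
```

```text
[(np.float64(0.915), np.float64(1.88)), (np.float64(0.865), np.float64(1.92)), (np.float64(0.817), np.float64(1.84))] [274.3, 300.3, 68.8, 20.8] [ 517.40705247 -149.50352769  245.11752125]
[0.304, 0.951, 0.109, 0.001, 0.0, -0.101] [505.44737033 149.77478902 167.22729325]
[0.0, 0.0, 0.15, -0.0, 0.0, -0.0]
[-0.3, 0.0, 0.0, -0.0, 0.0, -0.0]
```

Request:
arm_command(
  moves=[
    [[0.02,0.05,0,0,0,-0.005,1],[0.05,0.15,0,0,0,-0.015,1],[0.08,0.26,0.01,0,0,-0.025,1],[0.12,0.38,0.03,0,0,-0.04,1],[0.16,0.5,0.05,0,0,-0.055,1],[0.2,0.62,0.07,0,0,-0.07,1],[0.24,0.74,0.09,0,0,-0.085,1],[0.27,0.85,0.1,0,0,-0.095,1],[0.3,0.93,0.109,0,0,-0.101,1],[0.304,0.951,0.109,0,0,-0.101,1]],
  ],
)

```text
time: 17.53
eef_pos: [505.4, 153.3, 210.9]
ee_rot: [-0.168, -3.136, -0.003]
ft_force: [0.3, -0.5, -1.9]
opening: 24.9
grip_force: 55.0
```

Request:
arm_command(
  moves=[
    [[0,0,0.02,0,0,0,1],[0,0,0.05,0,0,0,1],[0,0,0.09,0,0,0,1],[0,0,0.12,0,0,0,1],[0,0,0.14,0,0,0,1],[0,0,0.15,0,0,0,1],[0,0,0.15,0,0,0,1],[0,0,0.15,0,0,0,1],[0,0,0.15,0,0,0,1],[0,0,0.15,0,0,0,1]],
  ],
)

```text
time: 18.37
eef_pos: [506.0, 149.6, 167.1]
ee_rot: [0.174, 3.136, 0.001]
ft_force: [-0.1, -0.1, -1.2]
opening: 24.8
grip_force: 55.0
```

Run:
```python
from lidang import *
g=json.load(open("grasp.json"));G=np.array(g["p"]);rg=R.from_rotvec(g["r"])
print(load()[0],arm.get_state()["eef_pos"],arm.get_state()["ee_rot"],g["r"],arm.get_state()["opening"])
r=arm.silhouettes(arm.camera("scene"),"spatula");print([(d["score"],d["extent"]) for d in r[:2]])
print(rel(G+[0,0,18.6],rg).tolist())
P=arm.camera("scene")["img"];old=np.load("sc1.npy")
a,b=[cv2.cvtColor(i[165:285,360:390],cv2.COLOR_RGB2GRAY).astype(np.float32) for i in(old,P)];print("shift vs first off-hook picture",cv2.phaseCorrelate(a,b))
# lower half only (shank+blade)
a,b=a[40:75],b[40:75];print(cv2.phaseCorrelate(a.copy(),b.copy()))
```

```text
[505.50672147 149.7026422  167.37640305] [506.00473907 149.59013231 167.13018636] [1.74187185e-01 3.13552407e+00 6.94493968e-04] [-0.17461416660830642, -3.135741489197394, 0.002775712843779523] 24.798044892467722
[(0.84, [372.5, 210.8, 16.3, 53.2])]
[-0.3, 0.0, 0.0, -0.0, 0.0, -0.0]
shift vs first off-hook picture ((0.4274107928063007, 0.5842036988708443), 1.0619843130641513)
((0.4467203034369849, 0.2991724226107415), 1.0597147756152683)
```

The image matches the earlier off-hook view within 0.6 px, so the spatula hasn't slipped. Move it over the hook and lower it.

Request:
arm_command(
  moves=[
    [[-0.03,0,0,0,0,0,1],[-0.07,0,0,0,0,0,1],[-0.11,0,0,0,0,0,1],[-0.15,0,0,0,0,0,1],[-0.19,0,0,0,0,0,1],[-0.225,0,0,0,0,0,1],[-0.26,0,0,0,0,0,1],[-0.285,0,0,0,0,0,1],[-0.3,0,0,0,0,0,1],[-0.3,0,0,0,0,0,1]],
  ],
)

```text
time: 19.35
eef_pos: [596.1, 139.5, 166.3]
ee_rot: [0.175, 3.136, 0.0]
ft_force: [-0.1, -0.4, -0.3]
opening: 24.9
grip_force: 55.0
```

Request:
arm_command(
  moves=[
    [[0,0,0,0,0,0,1],[0,0,0.01,0,0,0,1],[0,0,0.02,0,0,0,1],[0,0,0.03,0,0,0,1],[0,0,0.04,0,0,0,1],[0,0,0.05,0,0,0,1],[0,0,0.057,0,0,0,1],[0,0,0.061,0,0,0,1],[0,0,0.061,0,0,0,1],[0,0,0.061,0,0,0,1]],
  ],
)

```text
time: 20.18
eef_pos: [595.1, 139.6, 148.4]
ee_rot: [0.174, 3.137, 0.0]
ft_force: [0.3, -0.4, -0.0]
opening: 24.9
grip_force: 55.0
```

Run:
```python
from lidang import *
commit([-.3,0,0,0,0,0]);commit([0,0,.061,0,0,0]);s=arm.get_state();print(load()[0],json.load(open("grasp.json"))["p"],s["eef_pos"],s["ft_force"],s["wrist_torque"])
r=arm.silhouettes(arm.camera("scene"),"spatula");print([(d["score"],d["extent"]) for d in r[:2]])
```

```text
[594.93032921 139.67894678 148.99614433] [594.8909019653439, 139.7823818887205, 148.54699694541594] [595.08522713 139.64520471 148.4037704 ] [ 0.26439648 -0.40797066 -0.02268223] [ 0.01689476 -0.01217831  0.01456276]
[(0.84, [385.1, 242.7, 14.5, 46.9])]
```

Request:
arm_command(
  moves=[
    [[0,0,0,0,0,0,0.4],[0,0,0,0,0,0,0.35],[0,0,0,0,0,0,0.3],[0,0,0,0,0,0,0.2],[0,0,0,0,0,0,0],[0,0,0,0,0,0,-0.3],[0,0,0,0,0,0,-0.6],[0,0,0,0,0,0,-1],[0,0,0,0,0,0,-1],[0,0,0,0,0,0,-1]],
  ],
)

```text
time: 21.12
eef_pos: [595.1, 139.6, 148.3]
ee_rot: [0.174, 3.137, 0.0]
ft_force: [-0.0, -0.3, 0.8]
opening: 73.5
grip_force: 0.0
```

Request:
arm_command(
  moves=[
    [[0,0,0,0,0,0,-1],[0,0,0,0,0,0,-1],[0,0,0,0,0,0,-1],[0,0,-0.02,0,0,0,-1],[0,0,-0.06,0,0,0,-1],[0,0,-0.11,0,0,0,-1],[0,0,-0.17,0,0,0,-1],[0,0,-0.24,0,0,0,-1],[0,0,-0.31,0,0,0,-1],[0,0,-0.35,0,0,0,-1]],
  ],
)

```text
time: 21.95
eef_pos: [595.9, 139.8, 256.4]
ee_rot: [0.174, 3.133, 0.002]
ft_force: [0.3, 0.2, 0.5]
opening: 91.0
grip_force: 0.0
```

Request:
arm_command(
  moves=[
    [[0,0,-0.03,0,0,0,-1],[0,0,-0.08,0,0,0,-1],[0,0,-0.13,0,0,0,-1],[0,0,-0.18,0,0,0,-1],[0,0,-0.2,0,0,0,-1],[0,0,-0.2,0,0,0,-1],[0,0,-0.2,0,0,0,-1],[0,0,-0.2,0,0,0,-1],[0,0,-0.2,0,0,0,-1],[0,0,-0.2,0,0,0,-1]],
  ],
)

```text
time: 22.78
eef_pos: [594.7, 139.6, 312.3]
ee_rot: [-0.174, -3.135, 0.001]
ft_force: [-0.2, 0.1, -0.0]
opening: 91.4
grip_force: 0.0
```

Run:
```python
from lidang import *
P,a,e=lidangle();print(a,arm.get_state()["eef_pos"],arm.get_state()["opening"])
r=arm.silhouettes(P,"spatula");print([(d["score"],d["extent"]) for d in r[:2]])
cv2.imwrite("pics/end.png",cv2.resize(P["img"][170:330,220:420,::-1],None,fx=3.7,fy=3.7,interpolation=cv2.INTER_CUBIC))
```

```text
[(np.float64(0.893), np.float64(1.88)), (np.float64(0.86), np.float64(1.92)), (np.float64(0.792), np.float64(1.84))] [594.87994842 139.5783248  312.64570061] 90.75032921191462
[(0.8, [384.9, 239.1, 17.0, 55.5]), (0.47, [155.8, 311.7, 72.1, 59.0])]
```

View pics/end.png

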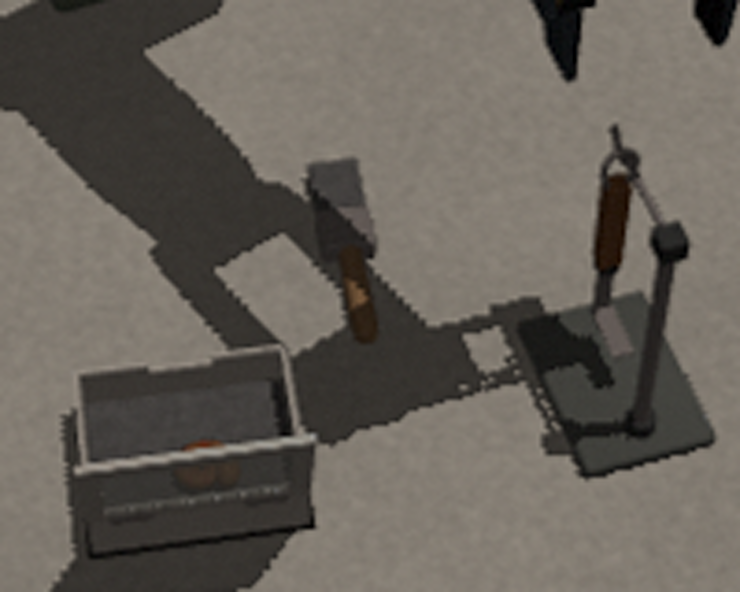

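The lid stands folded back with its lip at (80–310, 450). The spatula hangs by its eye at (617,165), and the fossil is undisturbed at (205,465). Hand in after a moment to settle.

Request:
arm_command(
  moves=[
    [[0,0,0,0,0,0,-1],[0,0,0,0,0,0,-1],[0,0,0,0,0,0,-1],[0,0,0,0,0,0,-1],[0,0,0,0,0,0,-1],[0,0,0,0,0,0,-1],[0,0,0,0,0,0,-1],[0,0,0,0,0,0,-1],[0,0,0,0,0,0,-1],[0,0,0,0,0,0,-1]],
  ],
)

```text
time: 23.77
eef_pos: [595.0, 139.6, 313.3]
ee_rot: [0.174, 3.137, 0.0]
ft_force: [0.6, -0.3, -0.5]
opening: 91.1
grip_force: 0.0
```

```bash
python3 -c "
from workcell import arm
print(arm.finish_job())"
```

```text
the job is handed in; nothing more can be done
None
```

I handed the job in at about 24 s: in the last picture the lid is folded back to its stop (about 1.9 rad), the spatula hangs by its eye on the hook, and the fossil and brush look undisturbed; I did not re-measure the jar and slab, and no verdict came back.

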